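# Start a vacuum-sealing cycle and its timer

## Robot

A 6-joint arm with a two-finger parallel gripper is mounted at the origin on the work surface. World frame = base frame: x ahead of the robot, y to its left, z up, the work surface at z = 0. Lengths are in mm, angles in rad, forces in N, time in s.
With the tool pointing down it reaches from about 350 to 975 mm from the base axis. Payload 7.1 kg.
Tool frame: the origin (TCP) lies at the very end of the fingers, on their centre line; the grasp point (between the pads) lies 19 mm behind it; z points along the fingers, y is the line along which they close (so a half turn about z gives the same grasp; the last joint's range is limited). The gripper opens to 88 mm and grips with 3 to 60 N. Pads are 20 mm wide; open, the fingers measure 115 mm over their backs; the gripper's body (75 mm by 178 mm) begins 61 mm behind the grasp point.
Start: joints at [1.145, 0.423, 1.63, -0, 1.089, -0.019], TCP at [247.263, 573.991, 222.675] pointing down, gripper open.
Joint ranges: [-3, 3], [-0.9, 2.11], [0.09, 2.58], [-1.31, 4.45], [0.11, 2.69], [-2.54, 2.54]. Speed limits (rad/s): [2.39, 2.39, 3.01, 3.14, 3.14, 3.14].

## Interface

Orientations are given as a rotation vector (axis times angle).
In Python, from workcell import ctrl, optics gives the robot as it stands.
- The arm moves only by the shell command python3 -m jog 'ROWS'. ROWS is JSON, a list of rows, each a list of 7 numbers: the shift along the tool's x, y, z in units of 40 mm (1.0 is 40 mm), then the turn, a rotation vector about the tool's x, y, z in units of 6 degrees (1.0 is 6 degrees), then the opening, from 0 (shut) to 1 (fully open). A call has 1 to 20 rows; each row shifts and turns the commanded pose from where the row before left it, along the tool's axes as they then stand; what a row does not reach is not made up. A row lasts 1/10 s, in which the tool goes at most 50 mm and 8.59 degrees, less where a joint would pass 70% of its speed; a pose out of reach is approached as far as the arm can. A call is refused whole if a number of a shift passes 1 or a number of a turn 1, either way. A call with a gripper value outside its range is refused whole. The fingers move at their own pace and stop on an object; the grip force is fixed at half the most. Time passes only in rows, so rows that do not move let the fingers close. It gives the time, the measured TCP pose, the force, the opening and the grip force at its end, in the units of the state.
- ctrl.get_obs(): the state, without advancing time (a new reading comes with each control period).
- optics.get_image(name): name is "scene" or "top" or "wrist"; returns the picture (480x640x3 uint8, red, green, blue); there is no depth.
- optics.camera_model(name): a dict with "fov_y" (degrees; the focal length in pixels is half the picture's height over the tangent of half this angle, whatever the lens; pixels are square), "cx", "cy" (the principal point, pixels), "k1" (the pictures are not rectified: a ray, as slopes to the right and down, at radius r is drawn at 1 + k1 r^2 times it, then the intrinsics apply), "view" (4x4, takes a point from world to camera coordinates); the wrist camera has in their place "hand_eye" (4x4, takes a point from camera to tool coordinates, whose origin is the TCP and whose axes are the flange's). Camera axes: x right, y up, looking along -z (the intrinsics and any distortion apply to the point x, -y, -z); pixel columns grow to the right and rows downward; lengths in mm; the calibration is good to about 2 mm. A picture is of the moment at which its call begins: read the wrist's pose just before it. camera_model takes no time and is no camera call.
- ctrl.close_job(): hands the job in; it is judged then, once.
Trained networks look in the newest picture that a camera, given by its name, has taken for a name from the list of things; names that differ only in an ending like _2 or _b are one class to them, and where a whole thing is asked for, a point or a joint stands for the part that bears it (a point fixed in the world has none). Each returns a list of dicts, best first, with "conf" (0 to 1); they miss things now and then, are a little off and sometimes report something else, mostly with a low value. They report only what shows in the picture. A call takes as long as a camera call. They do not tell look-alikes from the thing itself.
- optics.masks_of(target, camera): "pixels" (480x640 bool, what is visible of it) and "extent" ([centre column, centre row, width, height] in pixels, round what is visible of it).
The state is a dict: "t": time; "qpos": joint angles; "qvel": joint speeds; "joint_torque": joint torques, N m; "ee_pos": TCP position; "orientation": TCP orientation; "ft_force": force on the tool from outside, world axes, zero at the start; "moment": the same for the moment, N m; "width": finger opening in mm; "grasp_force": force on a finger pad.
Only numpy, scipy, OpenCV 4.12 (cv2) and the standard library are available. Lean on these libraries where they do the work, as an engineer would, in place of code of your own. Each camera call takes 0.05 s, during which the arm holds its last target. There are 200 camera calls.

## Task

Set the vacuum sealer going with the closed fingertips: press the raised end of its black rocker switch to turn it on, then push the lid down until it is fully shut, then press the long bar key to start the cycle, and last press the big round key of the kitchen timer to time it, letting each key come up again. Leave the small square key alone, only touch the timer where it stands (do not lift it or shove it about), and leave everything else on the table where it is.

Things in the scene. Friction and masses are not known exactly. Their poses are not given: they have to be found in the camera images.
- sealer: Vacuum sealer, fixed: steel box 210 deep (its x) x 322 wide (y) x 45 mm high; origin: centre of its underside, front (-x) to the robot, turned up to 0.25 rad. Left: chamber under a lid (its y -0.04 to 0.165 m). Right: control deck 45 mm above the table with, front to back, rocker at (-0.058, -0.1), bar key (0.012, -0.1), square key (0.072, -0.1) in its frame.
- lid (a joint): Lid angle, rad: 0 = fully shut, larger = more open (starts 0.25 to 0.42). Aluminium plate 190 deep x 200 wide x 10 mm thick, with an 18 mm black lip on its front edge. Hinge line at the sealer's back, along its y, through (0.1, 0.0625, 0.045) m in its frame, at the plate's underside. Stiff: stays where left; 2 to 6 N down near the front edge closes it.
- lid_push (a point): Point on top of the lid, mid-width, 170 mm in front of the hinge, 22 mm behind the plate's front edge: a good place to push down. It moves with the lid; when shut it is 55 mm above the table, at (-0.07, 0.0625) m in the sealer's frame.
- rocker (a joint): Angle of the power rocker, rad: 0 = off (end nearest the robot stands up), 0.30 = on (that end fully down). Stays where left. Black slab 56 mm long (sealer x) x 36 mm wide, pivoted at its middle, in a black frame 72 x 52 mm whose rim is 8 mm above the deck; takes about 3 N at rocker_on.
- rocker_on (a point): Point on the top face of the rocker's raised end (the end nearest the robot), 20 mm from the pivot towards the sealer's front; press here, straight down. About 68 mm above the table when off; goes down about 6 mm.
- bar_key (a joint): Travel of the long white bar key that starts the cycle, m: 0 = up, 0.006 = fully down. Springs back up; 1.5 N to start, 5 N fully down. Its top is 24 mm (sealer x) x 70 mm (sealer y).
- bar_key_top (a point): Centre of the bar key's top face, 58 mm above the table (13 mm above the deck) when up.
- square_key (a joint): Travel of the small white square key (24 x 24 mm, air release), m: 0 = up, 0.006 = fully down; springs back. To be left alone.
- square_key_top (a point): Centre of the square key's top face, 58 mm above the table, 60 mm behind the bar key's centre.
- timer: Loose round white kitchen timer, 92 mm across, 34 mm high, about 0.35 kg, standing on the table left or right of the sealer, with one big round grey key in the middle of its top. Origin: centre of its underside.
- timer_key (a joint): Travel of the timer's round key, m: 0 = up, 0.006 = fully down; springs back; 1.5 N to start, 5 N fully down. The key is 40 mm across and stands 13 mm above the timer's top.
- timer_key_top (a point): Centre of the top face of the timer's key, 47 mm above the table when up.
- tub: Bystander, loose: open white plastic tub, 90 x 90 x 50 mm high. Origin: centre of its underside.
- jar_amber: Bystander, loose: amber glass jar with a steel cap, 54 mm across, 85 mm high. Origin: centre of its underside.
- jar_clear: Bystander, loose: clear glass jar with a steel cap, 60 mm across, 70 mm high. Origin: centre of its underside.
- tape: Bystander, loose: cardboard-coloured roll (ring) lying flat, 90 mm across, 30 mm high. Origin: centre of its underside.
- cup: Bystander, loose: steel cup, 70 mm across, 70 mm high. Origin: centre of its underside.
- spatula: Bystander, loose: spatula lying flat. Origin: centre of its underside (the point on the table under the middle of the tool).
- squeeze: Bystander, loose: red squeeze bottle, 56 mm across, 110 mm high. Origin: centre of its underside.
Things that resemble listed ones, but are neither listed nor needed, are in the scene too. What is shaped like the timer but blue or orange is not meant.

How it is judged (in metres and radians):
On the way, in this order (a step that is already met when the one before it is completed fails the run):
1. the power rocker is pressed over to on (past 0.26 rad) (value of joint rocker above 0.26 rad), for 0.1 s.
2. the lid is pushed fully shut (below 0.03 rad), the power being on (value of joint rocker above 0.26 rad and value of joint lid below 0.03 rad), for 0.2 s.
3. the long bar key is pressed down (more than 4 of its 6 mm), lid shut and power on (all of step 2 and value of joint bar_key above 0.004 m), for 0.05 s.
4. the timer's key is pressed down (more than 4 of its 6 mm), the bar key being up again (all of step 2 and value of joint bar_key below 0.0015 m and value of joint timer_key above 0.004 m), for 0.05 s.
At the end, for the whole second after the job is handed in: The rocker is on (past 0.26 of 0.30 rad), the lid is shut (within 0.03 rad), all three keys are up (within 1.5 mm), and the timer stands upright, at rest on the table within 30 mm of where it started (all of step 2 and value of joint each of bar_key, square_key, timer_key below 0.0015 m and distance of timer from where it was at the start of the episode below 0.03 m and height (world z) of timer below 0.006 m and angle between timer's own z axis and vertical below 0.1 rad and linear speed of timer below 0.02 m/s); the robot touches nothing.
It fails at once if the small square key is pressed (more than 3 mm) (value of joint square_key above 0.003 m).
It fails at once if the bar key or the timer's key is pressed (more than 3 mm) before the power is on and the lid shut (value of joint any of bar_key, timer_key above 0.003 m and (value of joint rocker below 0.2 rad or value of joint lid above 0.06 rad)).
It fails at once if the lid is shut before the power is on (value of joint lid below 0.03 rad and value of joint rocker below 0.2 rad).
It fails at once if the timer is lifted (more than 12 mm), tipped over (0.3 rad) or shoved more than 30 mm (height (world z) of timer above 0.012 m or angle between timer's own z axis and vertical above 0.3 rad or distance of timer from where it was at the start of the episode above 0.03 m).
It fails at once if another loose thing is moved more than 30 mm, or lifted (distance of any of tub, jar_amber, jar_clear, tape, cup, spatula, squeeze from where it was at the start of the episode above 0.03 m).
It also fails if it takes over 59 s, if anything falls off the work surface, if the arm or the gripper's body presses on something with over 40 N, if the wrist force passes 120 N, or if a joint passes its speed limit or range.

## Working session

There is one attempt and no reset: what is moved stays moved. The work goes in short steps, Python scripts to look and compute and a shell command to move; the robot and the scene stay as the last step left them, time stands still between calls to the robot, and variables do not carry over. Pictures are saved under pics/ and viewed, at most 10 in all, crops included, and the job is handed in when it is done.

```bash
ls; mkdir -p pics
cat > h.py <<'E'
import numpy as np,cv2
from workcell import ctrl,optics
from scipy.spatial.transform import Rotation as R
def cam(n):
    m=optics.camera_model(n);f=240/np.tan(np.radians(m["fov_y"])/2)
    if n=="wrist":
        o=ctrl.get_obs();T=np.eye(4);T[:3,:3]=R.from_rotvec(o["orientation"]).as_matrix();T[:3,3]=o["ee_pos"]
        c2w=T@np.array(m["hand_eye"])
    else: c2w=np.linalg.inv(np.array(m["view"]))
    return m,f,c2w
def ray(c,u,v):
    m,f,M=c;d=np.array([(u-m["cx"])/f,(v-m["cy"])/f]);s=d.copy()
    for _ in range(20): s=d/(1+m["k1"]*(s@s))
    r=M[:3,:3]@np.array([s[0],-s[1],-1]);return M[:3,3],r/np.linalg.norm(r)
def atz(c,u,v,z):
    o,r=ray(c,u,v);return o+r*(z-o[2])/r[2]
def proj(c,p):
    m,f,M=c;q=np.linalg.inv(M)@np.append(p,1);s=np.array([q[0],-q[1]])/-q[2];s=s*(1+m["k1"]*(s@s));return s*f+[m["cx"],m["cy"]]
def tri(cs):
    A=np.zeros((3,3));b=np.zeros(3)
    for c,u,v in cs:
        o,r=ray(c,u,v);P=np.eye(3)-np.outer(r,r);A+=P;b+=P@o
    return np.linalg.solve(A,b)
E
python3 - <<'E'
from h import *
print(ctrl.get_obs())
for n in("top","scene","wrist"):
    im=optics.get_image(n);cv2.imwrite(f"pics/{n}1.png",im[:,:,::-1]);c=cam(n);print(n,c[0]["fov_y"],c[0]["k1"],c[2].round(2).tolist())
    for t in("sealer","lid","rocker","bar_key","square_key","timer","timer_key"):
        print(t,[(round(d["conf"],2),np.round(d["extent"]).tolist()) for d in optics.masks_of(t,n)][:4])
E
```

```text
pics
{'t': 0.0, 'qpos': array([ 1.14498635e+00,  4.23835164e-01,  1.63067715e+00, -2.50881695e-05,
        1.08863611e+00, -1.90173023e-02]), 'qvel': array([ 0.00104109,  0.00061681, -0.00206251, -0.00082563,  0.0004541 ,
       -0.00101481]), 'joint_torque': array([-2.91651158e-03, -5.44642532e+01, -2.73645955e+01,  6.43275375e-02,
        2.30089843e-02, -1.26802602e-04]), 'ee_pos': array([247.05130095, 573.48728886, 221.91031015]), 'orientation': array([-6.34508668e-01, -3.07652035e+00,  2.39105187e-03]), 'ft_force': array([ 0.18569799, -0.27499977, -0.29024794]), 'moment': array([ 0.0551691 ,  0.01690339, -0.01636006]), 'grasp_force': 0.0, 'width': 87.84880526742076}
top 45.47784888140941 -0.18556322656343782 [[-0.0, 1.0, -0.1, 314.07], [-1.0, -0.0, -0.01, -114.76], [-0.01, 0.1, 1.0, 1680.38], [0.0, 0.0, 0.0, 1.0]]
sealer [(0.67, [184.0, 160.0, 28.0, 24.0]), (0.66, [272.0, 204.0, 122.0, 79.0])]
lid [(0.67, [252.0, 202.0, 74.0, 66.0])]
rocker [(0.52, [309.0, 230.0, 15.0, 16.0])]
bar_key [(0.71, [310.0, 204.0, 22.0, 11.0]), (0.39, [311.0, 187.0, 6.0, 8.0])]
square_key [(0.39, [311.
[... 642 characters left out ...]
22.0])]
bar_key [(0.77, [352.0, 250.0, 23.0, 21.0]), (0.4, [363.0, 231.0, 119.0, 115.0])]
square_key [(0.58, [369.0, 258.0, 8.0, 8.0])]
timer [(0.94, [205.0, 325.0, 40.0, 34.0]), (0.86, [272.0, 305.0, 44.0, 34.0]), (0.79, [144.0, 357.0, 48.0, 40.0]), (0.79, [166.0, 300.0, 39.0, 35.0])]
timer_key [(0.73, [166.0, 292.0, 23.0, 14.0]), (0.68, [145.0, 353.0, 16.0, 23.0]), (0.6, [294.0, 219.0, 29.0, 29.0]), (0.52, [273.0, 302.0, 18.0, 14.0])]
wrist 69.4571697344674 -0.014717019004923908 [[0.4, -0.88, -0.28, 168.81], [0.92, 0.38, 0.12, 608.54], [0.0, -0.3, 0.95, 385.17], [0.0, 0.0, 0.0, 1.0]]
sealer []
lid []
rocker []
bar_key []
square_key []
timer []
timer_key [(0.34, [218.0, 438.0, 84.0, 56.0])]
```

Run:
```python
import cv2
a=cv2.imread("pics/top1.png")[110:380,140:520];cv2.imwrite("pics/topc.png",cv2.resize(a,(800,568),interpolation=2))
a=cv2.imread("pics/scene1.png")[130:400,100:460];cv2.imwrite("pics/scenec.png",cv2.resize(a,(800,600),interpolation=2))
```

```text
(no output)
```

View pics/topc.png

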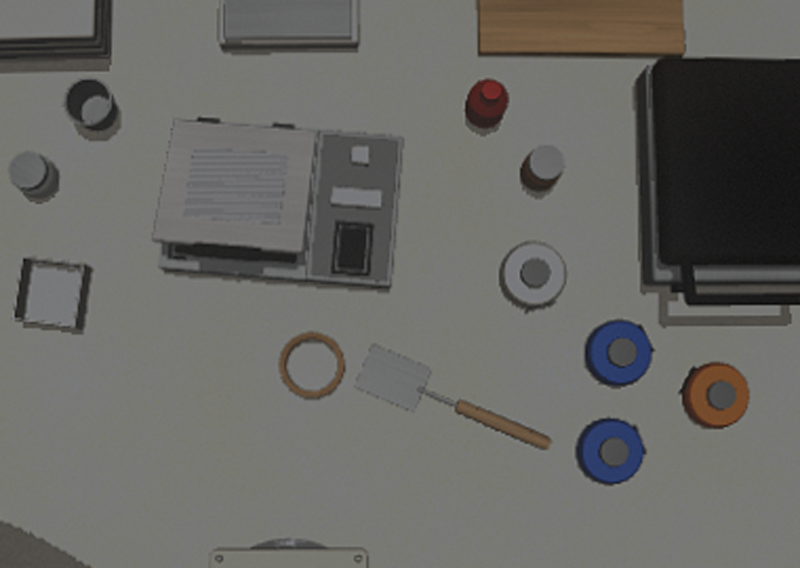

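View pics/scenec.png

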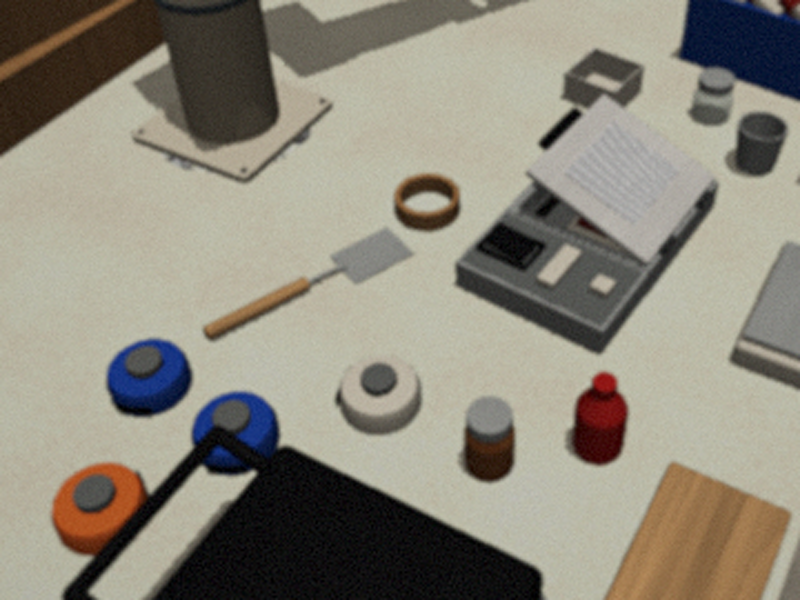

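The top crop shows the sealer with its rocker at (352,247), bar key at (356,197) and square key at (360,154). The white timer is at (533,273) in the same crop. The scene crop confirms this: the lid is open, and the white timer at (380,385) is clear of the blue and orange ones.

Run:
```python
from h import *
ct,cs=cam("top"),cam("scene")
c={}
def get(t,n,near):
    optics_list=optics.masks_of(t,n)
    b=min(optics_list,key=lambda d:np.hypot(d["extent"][0]-near[0],d["extent"][1]-near[1]),default=None)
    v,u=np.nonzero(b["pixels"]);return u.mean(),v.mean(),b["extent"][2:],len(u)
for n in("top","scene"): optics.get_image(n)
near={"rocker":((308,228),(329,240)),"bar_key":((310,204),(352,250)),"square_key":((311,184),(370,258)),"timer_key":((394,240),(271,300)),"timer":((394,243),(272,305))}
for t,(a,b) in near.items():
    A=get(t,"top",a);B=get(t,"scene",b);p=tri([(ct,*A[:2]),(cs,*B[:2])])
    z={"rocker":60,"bar_key":58,"square_key":58,"timer_key":47,"timer":20}[t]
    print(t,np.round(A[:2],1),np.round(B[:2],1),p.round(1),"top@z",atz(ct,*A[:2],z)[:2].round(1),"scene@z",atz(cs,*B[:2],z)[:2].round(1),A[2:],B[2:])
# deck corners from top crop picks
for u,v in((403,137),(389,287),(163,268)):
    print(atz(ct,140+u/2.105,110+v/2.104,45).round(1))
```

```text
rocker [307.  226.5] [329.4 238.6] [522.6 -90.   57.7] top@z [523.6 -89.1] scene@z [522.4 -93.2] ([12.6, 17.3], 238) ([23.5, 17.7], 235)
bar_key [309.4 203. ] [350.8 250.1] [591.6 -97.   51.2] top@z [591.9 -96.2] scene@z [ 593.1 -104.4] ([24.9, 11.0], 196) ([23.9, 19.9], 219)Traceback (most recent call last):
  File "<stdin>", line 11, in <module>
  File "<stdin>", line 7, in get
TypeError: 'NoneType' object is not subscriptable
```

```bash
python3 -m jog '[[0,0,-0.2,0,0,1,0],[0,0,-0.2,0,0,1,0],[0,0,-0.2,0,0,1,0],[0,0,-0.2,0,0,1,0],[0,0,-0.2,0,0,1,0],[0,0,-0.2,0,0,1,0],[0,0,-0.2,0,0,1,0],[0,0,-0.2,0,0,1,0],[0,0,-0.2,0,0,1,0],[0,0,-0.2,0,0,1,0],[0,0,-0.2,0,0,1,0],[0,0,-0.2,0,0,1,0],[0,0,0,0,0,0,0]]'
python3 -m jog '[[-0.97,0.585,0,0,0,0,0],[-0.97,0.585,0,0,0,0,0],[-0.97,0.585,0,0,0,0,0],[-0.97,0.585,0,0,0,0,0],[-0.97,0.585,0,0,0,0,0],[-0.97,0.585,0,0,0,0,0],[-0.97,0.585,0,0,0,0,0],[-0.97,0.585,0,0,0,0,0],[-0.97,0.585,0,0,0,0,0],[-0.97,0.585,0,0,0,0,0],[-0.97,0.585,0,0,0,0,0],[-0.97,0.585,0,0,0,0,0],[-0.97,0.585,0,0,0,0,0],[-0.97,0.585,0,0,0,0,0],[0,0,0,0,0,0,0],[0,0,0,0,0,0,0],[0,0,0,0,0,0,0]]'
cat > look.py <<'E'
from h import *
import sys,pickle
tag=sys.argv[1];c=cam("wrist");im=optics.get_image("wrist");cv2.imwrite(f"pics/{tag}.png",im[:,:,::-1]);res={}
print(c[2][:3,3].round(1))
for t,z in(("rocker",65),("bar_key",58),("square_key",58),("timer_key",47),("timer",20),("lid",80),("sealer",45)):
    for d in optics.masks_of(t,"wrist"):
        v,u=np.nonzero(d["pixels"])
        if d["conf"]>.3 and len(u):
            res.setdefault(t,[]).append((u.mean(),v.mean()))
            print(t,round(d["conf"],2),np.round([u.mean(),v.mean()],1),np.round(d["extent"]).tolist(),atz(c,u.mean(),v.mean(),z)[:2].round(1))
pickle.dump((c,res),open(tag+".pkl","wb"))
E
python3 look.py w1
```

```text
t: 2.9
ee_pos: [247.5, 574.5, 319.9]
orientation: [-2.322, -2.115, -0.003]
ft_force: [-1.0, -0.0, 0.2]
width: 0.7
grasp_force: 0.0
t: 4.6
ee_pos: [522.6, 3.5, 318.3]
orientation: [-2.32, -2.118, 0.001]
ft_force: [-1.2, 0.0, -0.1]
width: 0.7
grasp_force: 0.0
[528.6  88.2 480.8]
rocker 0.84 [322.8 269.2] [324.0, 270.0, 40.0, 21.0] [519.6 -82.4]
bar_key 0.66 [375.1 268.5] [376.0, 269.0, 21.0, 56.0] [588.  -90.5]
square_key 0.85 [420.1 270.2] [421.0, 271.0, 24.0, 20.0] [646.9 -98.2]
timer 0.81 [179.4 442.6] [178.0, 443.0, 40.0, 20.0] [ 243.9 -400.9]
timer 0.44 [317.3 420.5] [317.0, 421.0, 14.0, 20.0] [ 485.9 -372.9]
lid 0.57 [373.8 135.2] [377.0, 137.0, 179.0, 206.0] [590.   78.1]
sealer 0.78 [370.  165.6] [376.0, 171.0, 186.0, 272.0] [589.1  41.6]
```

View pics/w1.png

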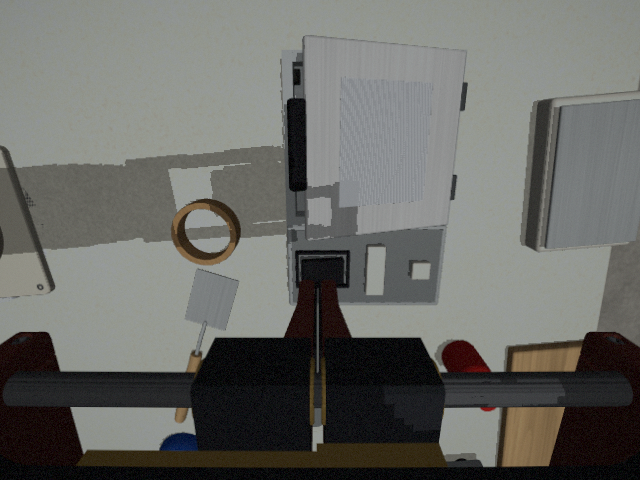

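View w1 shows the bar key at (375,269), the square key at (420,270) and the rocker at (323,268), partly behind the fingertips. The open lid is on the left. I need views from further to -y.

```bash
python3 -m jog '[[-0.9,0,0,0,0,0,0],[-0.9,0,0,0,0,0,0],[-0.9,0,0,0,0,0,0],[-0.9,0,0,0,0,0,0],[0,0,0,0,0,0,0],[0,0,0,0,0,0,0],[0,0,0,0,0,0,0]]'
python3 look.py w2
python3 -m jog '[[-0.9,-0.1,0,0,0,0,0],[-0.9,-0.1,0,0,0,0,0],[-0.9,-0.1,0,0,0,0,0],[-0.9,-0.1,0,0,0,0,0],[-0.9,-0.1,0,0,0,0,0],[-0.9,-0.1,0,0,0,0,0],[0,0,0,0,0,0,0],[0,0,0,0,0,0,0],[0,0,0,0,0,0,0]]'
python3 look.py w3
python3 -m jog '[[-0.9,0,0,0,0,0,0],[-0.9,0,0,0,0,0,0],[-0.9,0,0,0,0,0,0],[0,0,0,0,0,0,0],[0,0,0,0,0,0,0],[0,0,0,0,0,0,0]]'
python3 look.py w4
```

```text
t: 5.7
ee_pos: [509.9, -139.7, 318.6]
orientation: [-2.321, -2.117, -0.0]
ft_force: [0.4, -0.2, -0.0]
width: 0.5
grasp_force: 0.0
[515.9 -55.1 481.2]
rocker 0.82 [322.1 160. ] [323.0, 161.0, 47.0, 26.0] [518.1 -88. ]
rocker 0.44 [483.3 285.5] [483.0, 285.0, 63.0, 58.0] [ 715.8 -268.4]
bar_key 0.73 [380.4 157.5] [384.0, 158.0, 24.0, 61.0] [587.7 -92. ]
square_key 0.82 [429.2 158.7] [430.0, 161.0, 24.0, 21.0] [645.8 -98.7]
square_key 0.35 [322.6 160. ] [324.0, 159.0, 49.0, 33.0] [518.8 -88.7]
timer_key 0.65 [164.8 411.5] [167.0, 412.0, 26.0, 11.0] [ 238.4 -450.9]
timer 0.65 [288.7 316.7] [288.0, 316.0, 17.0, 26.0] [ 448.4 -316.2]
timer 0.58 [170.2 401.6] [169.0, 392.0, 48.0, 58.0] [ 234.8 -456.2]
timer 0.46 [380.3 158.5] [382.0, 160.0, 26.0, 60.0] [594.  -96.6]
lid 0.8 [380.7  48.7] [377.0, 52.0, 186.0, 104.0] [588.6  20.4]
sealer 0.65 [371.6  98.8] [378.0, 104.0, 194.0, 208.0] [582.2 -24.9]
t: 7.0
ee_pos: [466.1, -352.4, 318.5]
orientation: [-2.321, -2.116, -0.0]
ft_force: [0.5, -1.1, -0.6]
width: 0.1
grasp_force: 0.0
[ 472.1 -267.9  481.1]
timer_key 0.96 [260.4 280.5] [260.0, 281.0, 
[... 585 characters left out ...]

ft_force: [1.3, 0.1, -0.5]
width: 0.7
grasp_force: 0.0
[ 462.1 -375.4  481.1]
timer_key 0.97 [256.  203.2] [255.0, 204.0, 29.0, 35.0] [ 375.9 -455.4]
timer_key 0.95 [334.   96.5] [335.0, 98.0, 36.0, 36.0] [ 484.5 -338.7]
timer_key 0.66 [150.3 202.8] [152.0, 202.0, 35.0, 34.0] [ 241.4 -442.3]
timer_key 0.64 [227.7 303.5] [227.0, 305.0, 31.0, 29.0] [ 315.8 -592.6]
timer 0.97 [158.5 198.3] [158.0, 198.0, 72.0, 67.0] [ 240.2 -441.5]
timer 0.92 [259.7 199.5] [260.0, 199.0, 67.0, 72.0] [ 376.2 -455.8]
timer 0.89 [333.1  97.4] [332.0, 98.0, 74.0, 79.0] [ 484.7 -337.3]
timer 0.8 [231.9 294.8] [234.0, 297.0, 65.0, 64.0] [ 315.3 -592.6]
lid 0.33 [334.3  96.4] [336.0, 97.0, 36.0, 39.0] [ 483.2 -341.3]
```

View pics/w2.png

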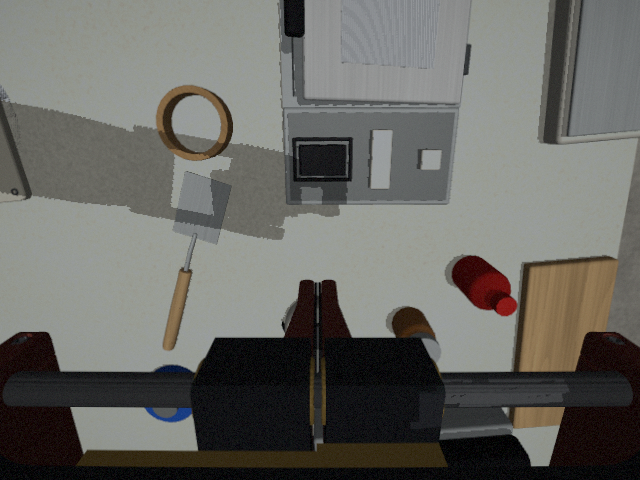

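View pics/w3.png

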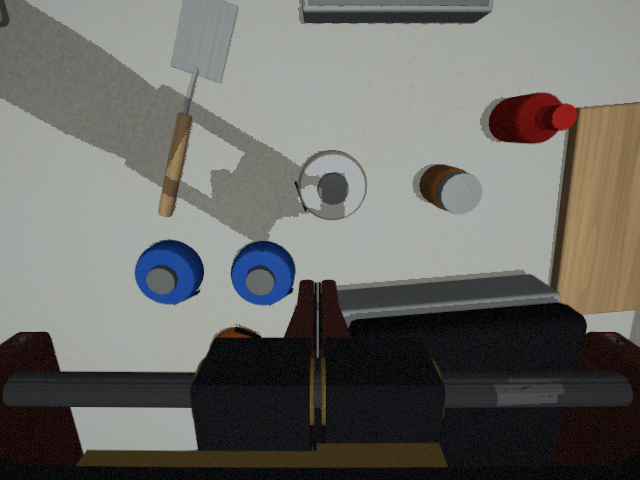

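The white timer's key is at (333,188) in w3, which puts it at about (485,-338), on its own. In w2 the rocker is at (322,160), the bar key at (381,158) and the square key at (430,159), all unobstructed.

Run:
```python
from h import *
import pickle
L=[pickle.load(open(f"w{i}.pkl","rb")) for i in(1,2,3,4)]
P=lambda t,ids:print(t,tri([(L[i][0],*L[i][1][t][k]) for i,k in ids]).round(1))
P("bar_key",[(0,0),(1,0)]);P("square_key",[(0,0),(1,0)]);P("rocker",[(0,0),(1,0)]);P("timer_key",[(2,2),(3,1)])
c=L[1][0]
for q in((286,205),(449,204),(459,109),(284,108)): print("deck",atz(c,*q,45).round(1))
# rocker frame corners at z53, w2
for q in((293,138),(352,138),(352,182),(293,182)): print("frame",atz(c,*q,53).round(1))
# refine white keys by threshold in w2
im=cv2.imread("pics/w2.png",0)
for n,(x,y) in{"bar":(381,158),"sq":(430,159)}.items():
    w=im[y-40:y+40,x-22:x+22];_,b=cv2.threshold(w,0,255,cv2.THRESH_OTSU);k,l,s,ce=cv2.connectedComponentsWithStats(b);i=l[40,22];print(n,s[i],(ce[i]+[x-22,y-40]).round(1),atz(c,*(ce[i]+[x-22,y-40]),58).round(1))
# lid front corner: tri of w1/w2 near corner (right front)
for a,b in(((307,239),(306,98)),((447,226),(461,104))): print("lid",tri([(L[0][0],*a),(L[1][0],*b)]).round(1))
```

```text
bar_key [588.6 -92.5  53.4]
square_key [646.9 -98.9  56.2]
rocker [518.7 -89.4  47.7]
timer_key [ 484.9 -338.5   44.6]
deck [ 467.3 -141.5   45. ]
deck [ 675.4 -159.2   45. ]
deck [684.9 -45.3  45. ]
deck [478.7 -25.6  45. ]
frame [486.1 -60.4  53. ]
frame [555.8 -66.8  53. ]
frame [ 552.6 -118.8   53. ]
frame [ 480.2 -112.1   53. ]
bar [  12   12   22   59 1118] [381.  158.8] [588.4 -93.6  58. ]
sq [ 13  31  21  20 377] [430.9 159.5] [647.8 -99.7  58. ]
lid [507.  -23.4 118.5]
lid [681.  -40.4  59.5]
```

Run:
```python
import cv2
a=cv2.imread("pics/w2.png")[80:220,270:480];cv2.imwrite("pics/w2c.png",cv2.resize(a,(800,533),interpolation=2))
```

```text
(no output)
```

View pics/w2c.png

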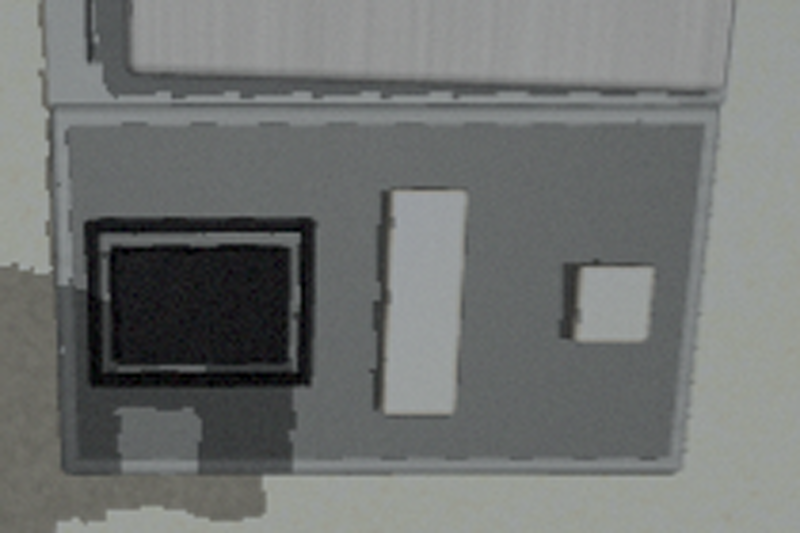

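The w2 crop agrees with the numbers: sealer yaw is about -0.095, the rocker centre is about (518.7,-88), and the lid is open about 0.34 rad. Next I move above rocker_on at (499,-87.5).

```bash
python3 -m jog '[[0.94,0.022,0,0,0,0,0],[0.94,0.022,0,0,0,0,0],[0.94,0.022,0,0,0,0,0],[0.94,0.022,0,0,0,0,0],[0.94,0.022,0,0,0,0,0],[0.94,0.022,0,0,0,0,0],[0.94,0.022,0,0,0,0,0],[0.94,0.022,0,0,0,0,0],[0.94,0.022,0,0,0,0,0],[0.94,0.022,0,0,0,0,0],[0,0,0.9,0,0,0,0],[0,0,0.9,0,0,0,0],[0,0,0.9,0,0,0,0],[0,0,0.9,0,0,0,0],[0,0,0.9,0,0,0,0],[0,0,0.9,0,0,0,0],[0,0,0,0,0,0,0],[0,0,0,0,0,0,0],[0,0,0,0,0,0,0]]'; python3 -c "
from h import *
c=cam('wrist');print(proj(c,np.array([498.8,-87,68])),ctrl.get_obs()['ee_pos'],ctrl.get_obs()['ft_force'])"
```

```text
t: 10.3
ee_pos: [500.9, -87.6, 104.5]
orientation: [2.32, 2.115, 0.003]
ft_force: [-0.3, 0.2, 0.3]
width: 0.5
grasp_force: 0.0
[316.76728126 273.1992079 ] [500.9424108  -87.63944419 104.48103652] [-0.32597086  0.20829008  0.26301076]
```

```bash
python3 -m jog '[[0,0,0.4,0,0,0,0],[0,0,0.4,0,0,0,0],[0,0,0.06,0,0,0,0],[0,0,0.05,0,0,0,0],[0,0,0.05,0,0,0,0],[0,0,0.05,0,0,0,0],[0,0,0,0,0,0,0],[0,0,0,0,0,0,0]]'
```

```text
t: 11.1
ee_pos: [499.7, -87.5, 62.6]
orientation: [2.322, 2.116, 0.0]
ft_force: [-1.0, -0.7, 2.4]
width: 0.6
grasp_force: 1.4
```

```bash
python3 -m jog '[[0,0,0.03,0,0,0,0],[0,0,0.03,0,0,0,0],[0,0,0,0,0,0,0],[0,0,0,0,0,0,0]]';python3 -m jog '[[0,0,0.03,0,0,0,0],[0,0,0.03,0,0,0,0],[0,0,0,0,0,0,0],[0,0,0,0,0,0,0]]'
```

```text
t: 11.5
ee_pos: [499.2, -87.4, 59.8]
orientation: [-2.321, -2.116, 0.001]
ft_force: [-3.2, -0.7, 3.3]
width: 0.4
grasp_force: 2.8
t: 11.9
ee_pos: [499.3, -87.4, 59.4]
orientation: [-2.322, -2.116, 0.0]
ft_force: [-9.4, 1.0, 30.5]
width: 0.4
grasp_force: 15.7
```

```bash
python3 -m jog '[[0,0,-0.6,0,0,0,0],[0,0,-0.8,0,0,0,0],[0,0,-0.8,0,0,0,0],[0,0,-0.8,0,0,0,0],[0.83,0.05,0,0,0,0,0],[0.83,0.05,0,0,0,0,0],[0.83,0.05,0,0,0,0,0],[0.83,0.05,0,0,0,0,0],[0.83,0.05,0,0,0,0,0],[0,0,0.7,0,0,0,0],[0,0,0.7,0,0,0,0],[0,0,0,0,0,0,0],[0,0,0,0,0,0,0],[0,0,0,0,0,0,0]]'
```

```text
t: 13.3
ee_pos: [525.8, 76.9, 122.6]
orientation: [2.322, 2.115, 0.002]
ft_force: [0.9, -0.3, 0.4]
width: 0.4
grasp_force: 0.0
```

```bash
python3 -m jog '[[0,0,0.2,0,0,0,0],[0,0,0.2,0,0,0,0],[0,0,0.2,0,0,0,0],[0,0,0.2,0,0,0,0],[0,0,0.2,0,0,0,0],[0,0,0.2,0,0,0,0],[0,0,0.2,0,0,0,0],[0,0,0.1,0,0,0,0],[0,0,0,0,0,0,0],[0,0,0,0,0,0,0]]';python3 -m jog '[[0,0,0.05,0,0,0,0],[0,0,0.05,0,0,0,0],[0,0,0.04,0,0,0,0],[0,0,0.03,0,0,0,0],[0,0,0,0,0,0,0],[0,0,0,0,0,0,0]]'
```

```text
t: 14.3
ee_pos: [525.2, 77.0, 61.4]
orientation: [2.322, 2.116, 0.001]
ft_force: [-0.6, -1.0, 0.0]
width: 0.4
grasp_force: 0.0
t: 14.9
ee_pos: [525.2, 77.1, 55.3]
orientation: [2.322, 2.116, 0.001]
ft_force: [-2.2, -0.5, 7.9]
width: 0.4
grasp_force: 3.9
```

```bash
python3 -m jog '[[0,0,0.03,0,0,0,0],[0,0,0,0,0,0,0],[0,0,0,0,0,0,0],[0,0,0,0,0,0,0]]'; python3 -m jog '[[0,0,-0.5,0,0,0,0],[0,0,-0.9,0,0,0,0],[0,0,-0.9,0,0,0,0],[0,0,-0.9,0,0,0,0],[-0.9,0,-0.9,0,0,0,0],[-0.9,0,-0.9,0,0,0,0],[-0.9,0,-0.9,0,0,0,0],[-0.9,0,-0.2,0,0,0,0],[-0.9,0,0,0,0,0,0],[-0.9,0,0,0,0,0,0],[0,0,0,0,0,0,0],[0,0,0,0,0,0,0],[0,0,0,0,0,0,0]]'; python3 look.py w5; python3 -c "
import cv2
a=cv2.imread('pics/w5.png')[0:260,240:500];cv2.imwrite('pics/w5c.png',cv2.resize(a,(600,600),interpolation=2))"
```

```text
t: 15.3
ee_pos: [525.2, 77.1, 55.1]
orientation: [2.322, 2.116, 0.001]
ft_force: [-4.5, -0.8, 20.5]
width: 0.6
grasp_force: 10.3
t: 16.6
ee_pos: [505.0, -135.4, 295.3]
orientation: [-2.321, -2.116, 0.0]
ft_force: [-0.2, 1.1, 0.1]
width: 0.1
grasp_force: 0.0
[511.  -50.7 457.8]
rocker 0.91 [327.4 164.9] [328.0, 165.0, 52.0, 33.0] [518.4 -87.7]
bar_key 0.79 [388.4 162.9] [389.0, 164.0, 28.0, 63.0] [587.5 -92.4]
square_key 0.94 [440.1 164.2] [440.0, 165.0, 22.0, 22.0] [646. -99.]
square_key 0.42 [388.2 163.9] [389.0, 165.0, 27.0, 64.0] [587.3 -93.4]
timer_key 0.89 [163.3 418.8] [166.0, 418.0, 29.0, 25.0] [ 242.8 -438.6]
timer 0.73 [166.8 419.7] [167.0, 421.0, 61.0, 28.0] [ 230.4 -466.3]
lid 0.94 [381.5  51.2] [382.0, 54.0, 204.0, 108.0] [580.1  18.1]
sealer 0.57 [378.8 101.6] [383.0, 109.0, 206.0, 212.0] [581.5 -25.8]
```

View pics/w5c.png

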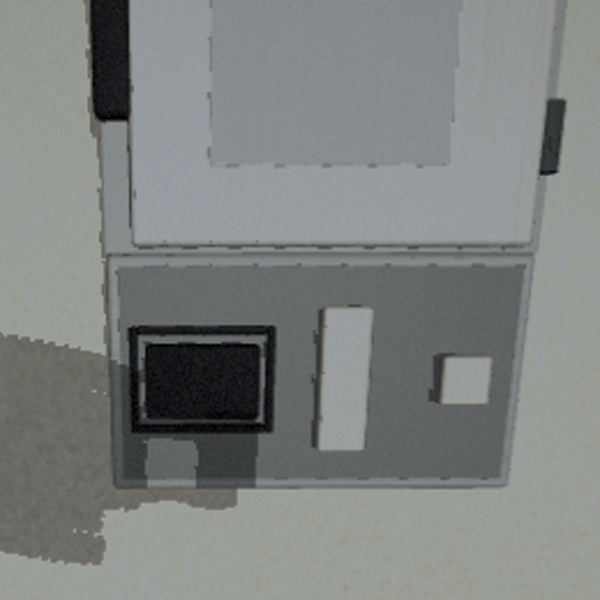

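The picture shows the lid flat on the box and the rocker pressed over. Next is the bar key at (588,-93).

```bash
python3 -m jog '[[0.42,0.66,0,0,0,0,0],[0.42,0.66,0,0,0,0,0],[0.42,0.66,0,0,0,0,0],[0,0,0.9,0,0,0,0],[0,0,0.9,0,0,0,0],[0,0,0.9,0,0,0,0],[0,0,0.9,0,0,0,0],[0,0,0.9,0,0,0,0],[0,0,0.9,0,0,0,0],[0,0,0,0,0,0,0],[0,0,0,0,0,0,0],[0,0,0,0,0,0,0]]'
```

```text
t: 18.2
ee_pos: [590.1, -93.5, 81.5]
orientation: [2.32, 2.115, 0.003]
ft_force: [0.6, -0.6, 0.9]
width: 0.6
grasp_force: 0.0
```

```bash
python3 -m jog '[[0,0,0.3,0,0,0,0],[0,0,0.2,0,0,0,0],[0,0,0.06,0,0,0,0],[0,0,0.06,0,0,0,0],[0,0,0.06,0,0,0,0],[0,0,0,0,0,0,0],[0,0,0,0,0,0,0]]'; python3 -m jog '[[0,0,0.04,0,0,0,0],[0,0,0,0,0,0,0],[0,0,0,0,0,0,0]]'
```

```text
t: 18.9
ee_pos: [588.5, -93.3, 52.6]
orientation: [-2.322, -2.116, 0.0]
ft_force: [-1.4, -0.5, 4.4]
width: 0.4
grasp_force: 2.3
t: 19.2
ee_pos: [588.6, -93.3, 52.2]
orientation: [2.322, 2.116, 0.0]
ft_force: [-5.1, 1.7, 15.8]
width: 0.2
grasp_force: 8.1
```

```bash
python3 -m jog '[[0,0,-0.3,0,0,0,0],[0,0,-0.9,0,0,0,0],[0,0,-0.9,0,0,0,0],[0,0,-0.9,0,0,0,0],[-0.905,-0.29,0,0,0,0,0],[-0.905,-0.29,0,0,0,0,0],[-0.905,-0.29,0,0,0,0,0],[-0.905,-0.29,0,0,0,0,0],[-0.905,-0.29,0,0,0,0,0],[-0.905,-0.29,0,0,0,0,0],[-0.905,-0.29,0,0,0,0,0],[0,0,0.8,0,0,0,0],[0,0,0.8,0,0,0,0],[0,0,0.8,0,0,0,0],[0,0,0,0,0,0,0],[0,0,0,0,0,0,0],[0,0,0,0,0,0,0]]'
```

```text
t: 20.9
ee_pos: [485.4, -338.7, 76.4]
orientation: [2.32, 2.115, 0.001]
ft_force: [1.2, 0.4, 0.8]
width: 0.5
grasp_force: 0.0
```

```bash
python3 -m jog '[[0,0,0.4,0,0,0,0],[0,0,0.25,0,0,0,0],[0,0,0.05,0,0,0,0],[0,0,0.05,0,0,0,0],[0,0,0.05,0,0,0,0],[0,0,0,0,0,0,0],[0,0,0,0,0,0,0]]'; python3 -m jog '[[0,0,0.04,0,0,0,0],[0,0,0,0,0,0,0],[0,0,0,0,0,0,0]]'
```

```text
t: 21.6
ee_pos: [484.0, -337.8, 42.9]
orientation: [-2.321, -2.116, 0.0]
ft_force: [-2.7, 2.8, 4.0]
width: 0.7
grasp_force: 2.0
t: 21.9
ee_pos: [484.2, -338.0, 41.4]
orientation: [-2.322, -2.116, 0.0]
ft_force: [-2.8, 2.0, 6.5]
width: 0.1
grasp_force: 3.0
```

```bash
python3 -m jog '[[0,0,0.03,0,0,0,0],[0,0,0,0,0,0,0],[0,0,0,0,0,0,0]]'; python3 -m jog '[[0,0,-0.2,0,0,0,0],[0,0,-0.6,0,0,0,0],[0,0,-0.9,0,0,0,0],[0,0,-0.9,0,0,0,0],[0,0,-0.9,0,0,0,0],[0,0,-0.9,0,0,0,0],[0,0,-0.9,0,0,0,0],[0,0,-0.9,0,0,0,0],[0,0,0,0,0,0,0],[0,0,0,0,0,0,0],[0,0,0,0,0,0,0],[0,0,0,0,0,0,0]]'; python3 look.py w6;python3 - <<'E'
from h import *
im=optics.get_image("top");cv2.imwrite("pics/top2.png",cv2.resize(im[110:380,140:520,::-1],(800,568),interpolation=2))
E
```

```text
t: 22.2
ee_pos: [484.2, -338.0, 41.2]
orientation: [-2.322, -2.116, 0.0]
ft_force: [-4.9, 4.8, 16.3]
width: 0.6
grasp_force: 7.9
t: 23.4
ee_pos: [483.7, -337.7, 286.2]
orientation: [-2.32, -2.114, 0.001]
ft_force: [-0.2, 0.5, -0.0]
width: 0.4
grasp_force: 0.0
[ 490.  -253.3  448.8]
timer_key 0.97 [141.4 301.7] [143.0, 301.0, 32.0, 33.0] [ 242.3 -441.6]
timer_key 0.69 [320.1 206.6] [320.0, 207.0, 33.0, 34.0] [ 484.3 -338. ]
timer_key 0.67 [244.8 302.4] [244.0, 304.0, 31.0, 34.0] [ 376.1 -454.4]
timer 0.95 [150.2 292.4] [149.0, 294.0, 74.0, 67.0] [ 241.3 -441.3]
timer 0.86 [320.3 201.5] [317.0, 201.0, 78.0, 76.0] [ 484.8 -337.2]
timer 0.79 [248.8 293.4] [249.0, 293.0, 69.0, 71.0] [ 376.1 -454.9]
sealer 0.71 [386.5  14.9] [391.0, 18.0, 208.0, 32.0] [ 569.6 -146.2]
```

View pics/top2.png

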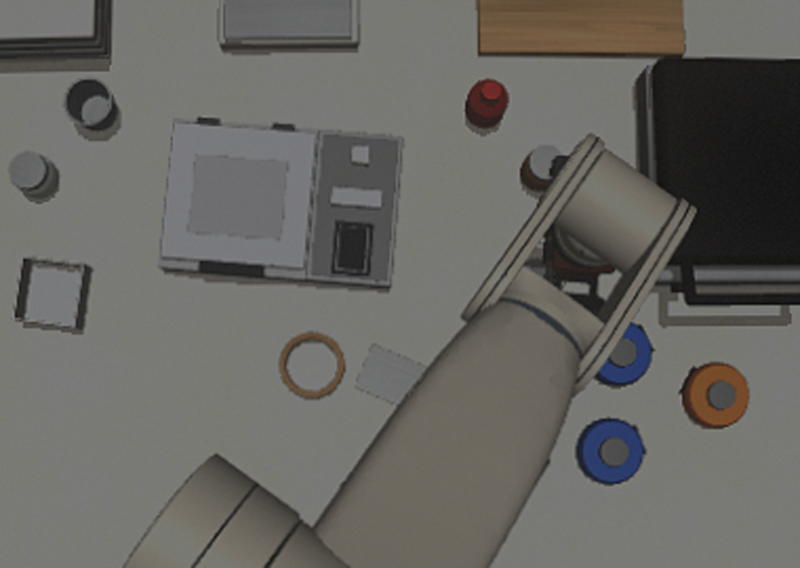

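View pics/w6.png

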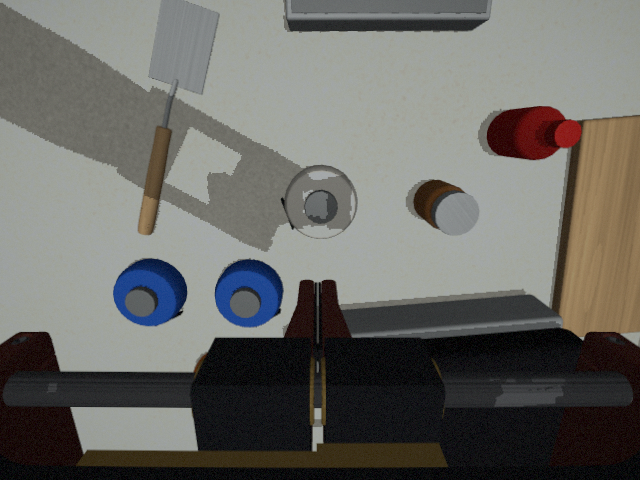

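The top view shows the lid shut (crop 235,195), the rocker over, and everything else where it was. In w6 the timer is at (320,202), unmoved within 1 mm, and the arm is clear of everything.

```bash
python3 -c "
from workcell import ctrl
print(ctrl.close_job())"
```

```text
the job is handed in; nothing more can be done
None
```

I pressed the rocker on, shut the lid, then pressed the bar key and the timer's key, each to its stop by wrist force; the last pictures show the lid shut and the timer unmoved, and the job was handed in at about 24 s (no verdict was returned).

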